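Load capped culture tubes into a labeller's gravity chute

ROBOT

A 6-joint arm with a two-finger parallel gripper is mounted at the origin on the work surface. World frame = base frame: x ahead of the robot, y to its left, z up, the work surface at z = 0. Lengths are in m, angles in rad, forces in N, time in s.
With the tool pointing down it reaches from about 0.35 to 1 m from the base axis. Payload 7.1 kg.
Tool frame: the origin (TCP) lies midway between the tips of the shut fingers; the grasp point (between the pads) lies 19 mm behind it; z points along the fingers, y is the line along which they close (so a half turn about z gives the same grasp; the last joint's range is limited). The gripper opens to 85 mm and grips with 20 to 120 N. Pads are 22 mm wide; open, the fingers measure 114 mm over their backs; the gripper's body (76 mm by 85 mm) begins 54 mm behind the grasp point. The pads swing forward as they close: fully open they stand 13 mm farther back than shut.
Start: joints at [-1.197, 0.423, 1.63, -0, 1.089, -0.019], TCP at [0.239, -0.577, 0.231] pointing down, gripper open.
Joint ranges: [-3, 3], [-0.9, 2.11], [0.09, 2.58], [-1.31, 4.45], [0.11, 2.69], [-2.54, 2.54]. Speed limits (rad/s): [2.39, 2.39, 3.01, 3.14, 3.14, 3.14].

INTERFACE

Orientations are given as a rotation vector (axis times angle).
In Python, from cell import ctrl gives the robot as it stands. The module is installed in compiled form; this text tells all that it offers.
- The arm moves only by the tool step_arm, never from a script. Its argument "rows" is a list of rows, each a list of 3 entries, a list of its own where there are three numbers: the shift along the world's x, y, z in cm, then the turn, a rotation vector about the world's x, y, z in degrees, then the closure, from -1 (fully open) to 1 (shut), so that 0 is half open. A call has 1 to 20 rows; each row is the pose to reach, as a shift and turn from the pose commanded when the call began; what a row does not reach only later rows make up. A row lasts 1/8 s, in which the tool goes at most 62.5 mm and 10.7 degrees, less where a joint would pass 70% of its speed; a pose out of reach is approached as far as the arm can. A call with a gripper value outside its range is refused whole. The fingers move at their own pace and stop on an object; the grip force is fixed at half the most. Time passes only in rows, so rows that repeat a pose let the fingers close. It gives the time, the measured TCP pose, the force, the opening and the grip force at its end, in the units of the state.
- ctrl.sense(): the state, without advancing time (a new reading comes with each control period).
- ctrl.get_image(name): name is "scene" or "top" or "wrist"; returns a dict with "image" (400x640x3 uint8, red, green, blue), "intrinsics" (3x3 intrinsics, pixels), "rvec" (rotation vector, rad) and "tvec" (3), from world to camera coordinates, as OpenCV has them. Camera axes: x right, y down, z forward; pixel columns grow to the right and rows downward; lengths in m; the calibration is good to about 2 mm. A picture is of the moment at which its call begins. There is no depth.
- ctrl.job_done(): hands the job in; it is judged then, once.
Trained networks look in a picture, given as the dict that the camera call returned (one of the last four; its "shot" number tells which), for a name from the list of things; names that differ only in an ending like _2 or _b are one class to them, and where a whole thing is asked for, a point or a joint stands for the part that bears it (a point fixed in the world has none). Each returns a list of dicts, best first, with "conf" (0 to 1); they miss things now and then, are a little off and sometimes report something else, mostly with a low value. They report only what shows in the picture. A call takes as long as a camera call. They do not tell look-alikes from the thing itself.
- ctrl.regions_of(target, picture): "pixels" (400x640 bool, what is visible of it) and "at" ([row, column] as shares, 0 to 1, of the picture: columns of its width, rows of its height, amid what is visible of it).
- ctrl.spot_point(target, picture): "at" ([row, column] as shares, 0 to 1, of the picture: columns of its width, rows of its height: a listed point, or the origin of a listed thing).
The state is a dict: "t": time; "qpos": joint angles; "joint_vel": joint speeds; "joint_torque": joint torques, N m; "tool_pos": TCP position; "eef_rot": TCP orientation; "force": force on the tool from outside, world axes, zero at the start; "wrist_torque": the same for the moment, N m; "opening": opening from 0.0 (shut) to 1.0 (fully open); "finger_force": force on a finger pad.
Only numpy, scipy, OpenCV 4.12 (cv2) and the standard library are available. Lean on these libraries where they do the work, as an engineer would, in place of code of your own. Each camera call takes 0.05 s, during which the arm holds its last target. There are 200 camera calls.

TASK

Load the two long culture tubes into the open upper part of the labeller's sloping chute, lying crosswise with both caps on the side where the gap between rail and side wall is wide, so that they roll down under the clear hood and lie at rest at the bottom end, one behind the other. Leave the short tube where it lies.

Things in the scene. Friction and masses are not known exactly. Their poses are not given: they have to be found in the camera images.
- chute: Fixed slippery chute down to a labeller (mm). Origin on the bench under the loading place; x level, downhill; y to the wide cap side. Two rails 10 wide at y -30 and +30, open between (base plate 6 high); tops z 90 at x 0, falling 14 deg to stops at x 152. Side walls at y -64, +108 rise 20 above rails. Lay glass centre at x 0, y 2 (within 12), axis z 103; let go, it rolls. Clear hood from x 90, 56 above rails.
- tube_a: long culture tube lying on the bench: amber glass, 25 mm diameter, 100 mm bare length, flat end; white six-sided cap 40 mm long, 32 mm across flats, which keeps it from rolling on the bench. 140 mm overall, about 60 g. Origin on the axis at mid bare glass (50 mm from the cap's rim), 14 mm above the bench; it balances there (thick glass base): grip there. x axis along the tube to the cap.
- tube_b: the other long culture tube lying on the bench: amber glass, 25 mm diameter, 100 mm bare length, flat end; white six-sided cap 40 mm long, 32 mm across flats, which keeps it from rolling on the bench. 140 mm overall, about 60 g. Origin on the axis at mid bare glass (50 mm from the cap's rim), 14 mm above the bench; it balances there (thick glass base): grip there. x axis along the tube to the cap.
- short_tube: a short tube, not to be loaded: same glass, same cap, but only 40 mm of bare glass (80 mm overall, 30 g). Origin on its axis at the middle of the bare glass, x axis towards the cap.
Things that resemble listed ones, but are neither listed nor needed, are in the scene too. Leave any green look-alike of the tube_b alone. Leave any yellow look-alike of the tube_a alone.

How it is judged:
At the end, for the whole second after the job is handed in: Both long tubes rest (slower than 0.03 m/s) on the rails at the bottom of the chute under the hood: each tube's origin, in the chute's frame, at x 90 to 156 mm, y -18 to +22 mm (which it is only with the cap on the wide side) and z 52 to 92 mm, its axis within 12 degrees of crosswise (x of tube_a in the frame of chute between 0.09 and 0.156 m and y of tube_a in the frame of chute between -0.018 and 0.022 m and z of tube_a in the frame of chute between 0.052 and 0.092 m and angle between the x axis of each of tube_a, tube_b and the y axis of chute, either way round below 0.21 rad and linear speed of each of tube_a, tube_b below 0.03 m/s and x of tube_b in the frame of chute between 0.09 and 0.156 m and y of tube_b in the frame of chute between -0.018 and 0.022 m and z of tube_b in the frame of chute between 0.052 and 0.092 m); the robot touches nothing.
It fails at once if the short tube is moved by more than 30 mm (distance of short_tube from where it was at the start of the episode above 0.03 m).
It also fails if it takes over 61 s, if anything falls off the work surface, if the arm or the gripper's body presses on something with over 40 N, if the wrist force passes 120 N, or if a joint passes its speed limit or range.

## Working session

There is one attempt and no reset: what is moved stays moved. The work goes in short steps, Python scripts to look and compute and a tool call to move; the robot and the scene stay as the last step left them, time stands still between calls to the robot, and variables do not carry over. Pictures are saved under pics/ and viewed, at most 10 in all, crops included, and the job is handed in when it is done.

Besides the shell and the picture viewer there is one more tool, called as a command line: name --argument value ..., lists and objects as JSON in quotes. step_arm: Moves the arm, as the interface text tells. Its arguments: {"type":"object","properties":{"rows":{"type":"array","items":{"type":"array"}}},"required":["rows"]}

```bash
mkdir -p pics; cat > h.py <<'E'
from cell import ctrl
import numpy as np, cv2
def cam(n):
    p=ctrl.get_image(n); return p
def ray(p,at,z):
    u=np.array([[[at[1]*640,at[0]*400]]],float)
    K=np.array(p["intrinsics"],float);R=cv2.Rodrigues(np.array(p["rvec"],float))[0];t=np.array(p["tvec"],float).ravel()
    d=R.T@np.linalg.inv(K)@np.array([u[0,0,0],u[0,0,1],1]);c=-R.T@t
    return c+d*(z-c[2])/d[2]
def proj(p,X):
    return cv2.projectPoints(np.array(X,float).reshape(-1,3),np.array(p["rvec"],float),np.array(p["tvec"],float),np.array(p["intrinsics"],float),None)[0][:,0]
def save(p,f,box=None,s=1):
    im=p["image"][:,:,::-1]
    if box: im=im[box[1]:box[3],box[0]:box[2]]
    cv2.imwrite("pics/"+f,cv2.resize(im,None,fx=s,fy=s,interpolation=cv2.INTER_CUBIC))
E
python3 - <<'E'
from h import *
print(ctrl.sense())
ps={n:cam(n) for n in("top","scene")}
for n,p in ps.items():
    save(p,n+".png")
    for t in("tube_a","short_tube","chute"):
        for r in ctrl.spot_point(t,p): print(n,t,round(r["conf"],2),np.round(np.array(r["at"])*[400,640]),ray(p,r["at"],0.014 if t!="chute" else 0).round(3))
        for r in ctrl.regions_of(t,p):
            m=r["pixels"];print("  reg",round(r["conf"],2),np.round(np.array(r["at"])*[400,640]),m.sum(),p["image"][m].mean(0).round())
E
```

```text
{'t': 0.0, 'qpos': array([-1.19699123e+00,  4.23867822e-01,  1.63072899e+00,  9.04568499e-06,
        1.08858769e+00, -1.89923761e-02]), 'joint_vel': array([ 0.0002131 , -0.00020541,  0.00162771,  0.00101923,  0.00122955,
       -0.00071024]), 'joint_torque': array([-2.54693459e-04, -5.57383418e+01, -2.81738448e+01,  3.87981913e-05,
        7.35645153e-03, -1.56104795e-05]), 'tool_pos': array([ 0.23905691, -0.57685973,  0.23051352]), 'eef_rot': array([-3.07966080e+00, -6.12733401e-01,  4.28677765e-04]), 'force': array([-0.13109219, -0.80687899, -0.28475266]), 'wrist_torque': array([ 0.00161466, -0.00268921,  0.00946665]), 'finger_force': 0.0, 'opening': 1.0022208203276113}
top tube_a 0.79 [192. 338.] [ 0.519 -0.107  0.014]
top tube_a 0.73 [123. 434.] [ 0.675 -0.334  0.014]
top tube_a 0.72 [180. 394.] [ 0.543 -0.234  0.014]
top tube_a 0.65 [300. 187.] [0.288 0.231 0.014]
top tube_a 0.57 [254. 327.] [ 0.381 -0.078  0.014]
  reg 0.87 [173. 338.] 757 [131. 108.  87.]
  reg 0.69 [302. 197.] 834 [150. 140.  23.]
  reg 0.64 [123. 422.] 745 [ 41. 108.  57.]
  reg 0.64 [258. 313.] 833 [154. 144.  27.]
  reg 0.62 [191. 393.] 775 [128. 105.  87.]
top short_tube 0.55 [195. 449.] [ 0.506 -0.357  0.014]
  reg 0.74 [183. 448.] 538 [139. 124. 111.]
top chute 0.95 [196. 221.] [0.521 0.16  0.   ]
  reg 0.65 [198. 160.] 17447 [121. 123. 121.]
scene tube_a 0.93 [224. 310.] [ 0.529 -0.109  0.014]
scene tube_a 0.82 [296. 191.] [ 0.681 -0.338  0.014]
scene tube_a 0.76 [184. 315.] [ 0.374 -0.064  0.014]
scene tube_a 0.72 [237. 247.] [ 0.545 -0.235  0.014]
  reg 0.92 [293. 209.] 1585 [60. 99. 65.]
  reg 0.84 [232. 315.] 774 [122. 108. 100.]
  reg 0.56 [229. 249.] 804 [115.  94.  82.]
scene short_tube 0.71 [240. 181.] [ 0.525 -0.358  0.014]
  reg 0.9 [248. 182.] 569 [132. 123. 116.]
scene chute 0.66 [209. 430.] [0.515 0.16  0.   ]
  reg 0.96 [182. 479.] 15650 [102.  97.  94.]
```

View pics/top.png

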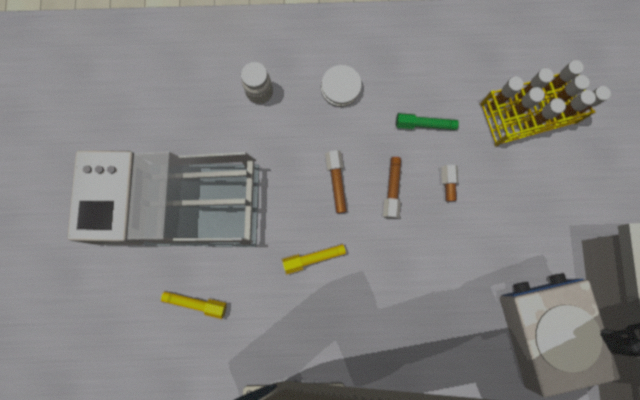

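View pics/scene.png

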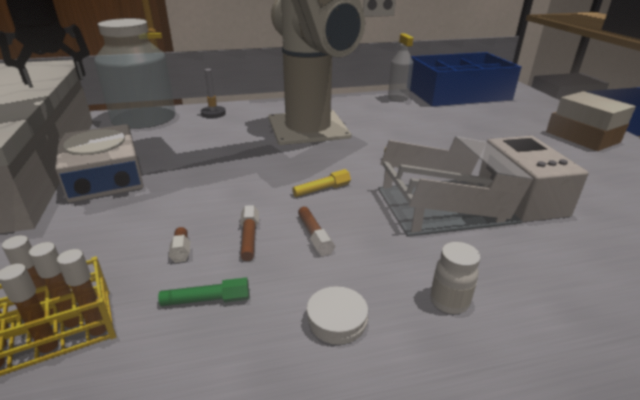

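Three amber objects appear in the top view. The left tube is at about (338,183) with its cap at the upper end, the middle tube at (394,187) with its cap at the lower end, and the short tube at (450,183). Green (427,122) and yellow (195,303), (313,258) are look-alikes, so I leave them. The two long amber ones fit tube_a/b. The chute runs downhill to the left, and its wide gap is the lower (world -x) side. I'll confirm in one crop with the fitted model overlaid.

```bash
python3 - <<'E'
from h import *
p=cam("top"); im=p["image"].astype(int)
S=3; box=(150,130,470,255)
big=cv2.resize(p["image"][box[1]:box[3],box[0]:box[2],::-1],None,fx=2.5,fy=2.5,interpolation=cv2.INTER_CUBIC)
def px(q): return tuple(int(v) for v in ((np.array(q)-[box[0],box[1]]+.5)*2.5))
hsv=cv2.cvtColor(p["image"],cv2.COLOR_RGB2HSV)
for name,(c0,c1) in dict(L=(320,355),R=(375,410),short=(435,465)).items():
    sub=np.zeros((400,640),bool); sub[145:225,c0:c1]=1
    g=sub&(im[:,:,0]-im[:,:,2]>50)
    w=sub&(im.min(2)>165)
    def ctr(m):
        ys,xs=np.nonzero(m); (c,sz,a)=cv2.minAreaRect(np.c_[xs,ys].astype(np.float32)); return np.array(c),sz
    gc,gs=ctr(g);wc,ws=ctr(w)
    G=ray(p,[(gc[1]+.5)/400,(gc[0]+.5)/640],.014);W=ray(p,[(wc[1]+.5)/400,(wc[0]+.5)/640],.016)
    ys,xs=np.nonzero(g); vx,vy,_,_=cv2.fitLine(np.c_[xs,ys].astype(np.float32),2,0,.01,.01).ravel()
    a=ray(p,[gc[1]/400,gc[0]/640],.014);b=ray(p,[(gc[1]+10*vy)/400,(gc[0]+10*vx)/640],.014)
    d=b-a; d*=np.sign(d@(W-G))
    print(name,"glass",gc,gs,G.round(4),"cap",wc,ws,W.round(4),"dist",np.linalg.norm(W-G).round(3),"ang capline",np.degrees(np.arctan2(*(W-G)[1::-1])).round(1),"glassline",np.degrees(np.arctan2(d[1],d[0])).round(1))
    cv2.circle(big,px(gc),3,(255,0,0),-1);cv2.circle(big,px(wc),3,(0,0,255),-1)
O=np.array([.519,.16,0]); yaw=np.radians(90)
X=np.array([np.cos(yaw),np.sin(yaw),0]);Y=np.array([-X[1],X[0],0])
t=np.tan(np.radians(14))
for y in(-30,30,-64,108):
    P=[O+X*x/1e3+Y*y/1e3+np.array([0,0,(90-x*t+(20 if abs(y)>40 else 0))/1e3]) for x in(-40,0,90)]
    q=proj(p,P)
    cv2.polylines(big,[np.array([px(v) for v in q])],False,(255,0,255) if abs(y)<40 else (0,255,0),1)
cv2.imwrite("pics/crop.png",big)
K=p["intrinsics"];R=cv2.Rodrigues(np.array(p["rvec"]))[0];print("campos",-R.T@np.array(p["tvec"]).ravel())
E
```

```text
L glass [337.96740723 190.36561584] (43.41657257080078, 8.5292387008667) [ 0.522  -0.1078  0.014 ] cap [333.93997192 158.57998657] (14.9906644821167, 5.939697742462158) [ 0.5957 -0.1009  0.016 ] dist 0.074 ang capline 5.3 glassline 5.4
R glass [394.09020996 177.00819397] (8.510359764099121, 40.56001281738281) [ 0.5494 -0.236   0.014 ] cap [392.32922363 207.03659058] (6.405029296875, 14.5769624710083) [ 0.4803 -0.2282  0.016 ] dist 0.07 ang capline 173.5 glassline 172.0
short glass [450.68823242 191.94706726] (16.413053512573242, 8.436614990234375) [ 0.5115 -0.3617  0.014 ] cap [451. 173.] (14.0, 6.0) [ 0.5547 -0.365   0.016 ] dist 0.043 ang capline -4.3 glassline -0.6
campos [ 0.31825168 -0.06172392  1.06621721]
```

View pics/crop.png

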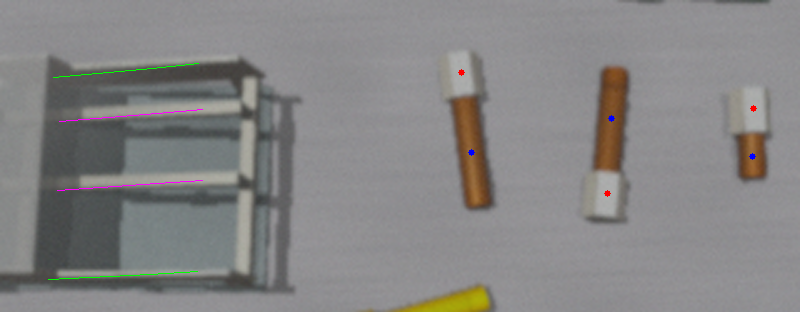

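Crop confirms it: L (crop 471,150) and R (611,118) are long, with glass about 41–43 px against 16 px for the short tube at (752,156). So L and R are the two long culture tubes. The chute overlay is slightly yawed and I'll refine it. First I'll go above R.

step_arm --rows '[[[15, 17, -2], [0, 0, -15], -1], [[30.8, 34.2, -4], [0, 0, -30], -1], [[30.8, 34.2, -8], [0, 0, -30], -1], [[30.8, 34.2, -8], [0, 0, -30], -1], [[30.8, 34.2, -8], [0, 0, -30], -1], [[30.8, 34.2, -8], [0, 0, -30], -1], [[30.8, 34.2, -8], [0, 0, -30], -1], [[30.8, 34.2, -8], [0, 0, -30], -1], [[30.8, 34.2, -8], [0, 0, -30], -1], [[30.8, 34.2, -8], [0, 0, -30], -1], [[30.8, 34.2, -8], [0, 0, -30], -1], [[30.8, 34.2, -8], [0, 0, -30], -1]]'

```text
t: 2.25
tool_pos: [0.5468, -0.2364, 0.1517]
eef_rot: [3.135, -0.208, 0.001]
force: [-0.1, -0.1, 0.2]
opening: 0.999
finger_force: 0.0
```

```bash
python3 - <<'E'
from h import *
from scipy.optimize import least_squares
s=ctrl.sense();print(s["t"],s["tool_pos"],s["eef_rot"],s["qpos"])
p=cam("wrist");save(p,"w1.png")
for t in("tube_a","short_tube","chute"):
    for r in ctrl.spot_point(t,p): print(t,round(r["conf"],2),np.round(np.array(r["at"])*[400,640]),ray(p,r["at"],0.014 if t!="chute" else 0).round(3))
# chute yaw: rail centre and wall-top points clicked in the top crop (2.5x, offset 150,130)
p=cam("top"); t=np.tan(np.radians(14))
C=[(240,107,-30),(90,113,-30),(238,179,30),(90,186,30),(100,272,108),(230,272,108),(235,61,-64),(90,68,-64)]
def f(v):
    yaw=v[2];X=np.array([np.cos(yaw),np.sin(yaw),0]);Y=np.array([-X[1],X[0],0]);o=[]
    for u,w,y in C:
        h=90 if abs(y)<40 else 110
        z=h/1e3
        for _ in range(6):
            P=ray(p,[(w/2.5+130)/400,(u/2.5+150)/640],z); d=P-[v[0],v[1],0]; z=(h-d@X*1e3*t)/1e3
        o.append((d@Y)*1e3-y)
    return np.array(o)
g=lambda v:f([v[0],.16,v[1]])
r=least_squares(g,[.519,1.57]);print(r.x[0],np.degrees(r.x[1]),r.fun.round(1))
sc=cam("scene")
big={}
O=np.array([r.x[0],.16,0]);yaw=r.x[1];X=np.array([np.cos(yaw),np.sin(yaw),0]);Y=np.array([-X[1],X[0],0])
for q,b,k,n in((p,(60,130,280,260),3,"o_top"),(sc,(360,110,600,250),3,"o_scene")):
    im=cv2.resize(q["image"][b[1]:b[3],b[0]:b[2],::-1],None,fx=k,fy=k,interpolation=cv2.INTER_CUBIC)
    for y in(-30,30,-64,108):
        pts=proj(q,[O+X*x/1e3+Y*y/1e3+[0,0,(90-x*t+(20 if abs(y)>40 else 0))/1e3] for x in(-40,0,90,152)])
        pts=((pts-[b[0],b[1]]+.5)*k).astype(int)
        cv2.polylines(im,[pts],False,(255,0,255),1)
        for a in pts: cv2.circle(im,tuple(int(i) for i in a),3,(0,0,255),-1)
    for x in (90,):
        pts=proj(q,[O+X*x/1e3+Y*y/1e3+[0,0,(90-x*t+56)/1e3] for y in(-64,108)]);pts=((pts-[b[0],b[1]]+.5)*k).astype(int);cv2.polylines(im,[pts],False,(0,255,0),1)
    big[n]=im
A=big["o_top"];B=big["o_scene"]
w=400
out=np.vstack([cv2.resize(A,(500,295)),cv2.resize(B,(500,292))]);cv2.imwrite("pics/o.png",out)
E
```

```text
2.25 [ 0.54677013 -0.23637419  0.15167617] [ 3.13451322e+00 -2.07818871e-01  6.63034089e-04] [-4.28006637e-01  4.80709487e-01  1.75152239e+00 -4.49884081e-05
  9.08895999e-01  1.27522396e+00]
tube_a 0.89 [226. 196.] [ 0.523 -0.111  0.014]
tube_a 0.58 [ 15. 425.] [ 0.676 -0.339  0.014]
tube_a 0.57 [184. 317.] [ 0.549 -0.234  0.014]
short_tube 0.72 [200. 455.] [ 0.517 -0.362  0.014]
0.5198149154031069 87.63185201226406 [-0.4 -1.1  0.3  2.6 -0.3  0.6 -0.3 -1.3]
```

View pics/o.png

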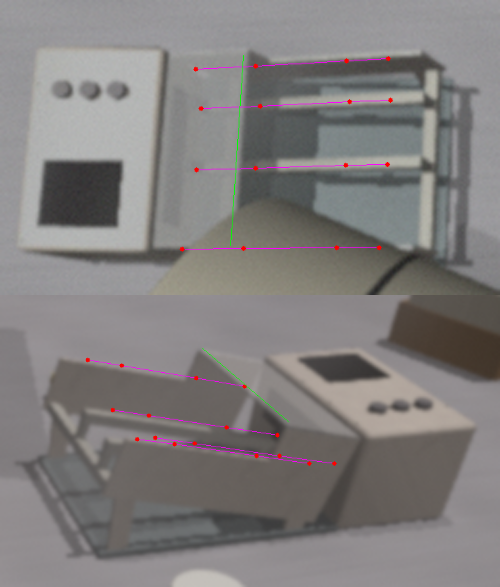

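View pics/w1.png

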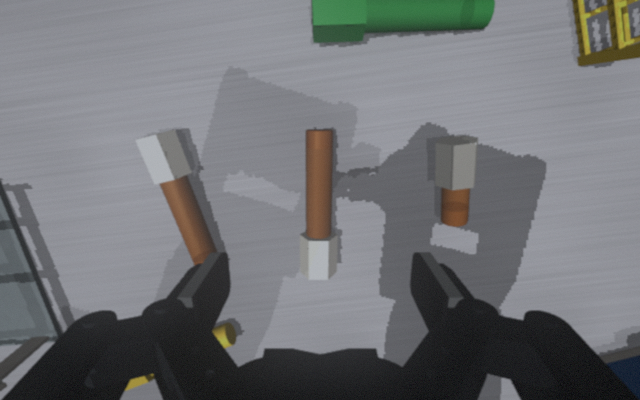

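Overlay: chute fits at about origin (0.520, 0.160), yaw 87.6°, and the hood edge agrees in both views. Wrist view: R lies at column 318 (rows 130–275), centred and parallel between the fingers. I'm descending to grip it.

step_arm --rows '[[[0.1, 0, -5], [0, 0, 0], -1], [[0.1, 0, -10], [0, 0, 0], -1], [[0.1, 0, -13], [0, 0, 0], -1], [[0.1, 0, -14.6], [0, 0, 0], -1], [[0.1, 0, -14.6], [0, 0, 0], -1], [[0.1, 0, -14.6], [0, 0, 0], -1], [[0.1, 0, -14.6], [0, 0, 0], 1], [[0.1, 0, -14.6], [0, 0, 0], 1], [[0.1, 0, -14.6], [0, 0, 0], 1], [[0.1, 0, -14.6], [0, 0, 0], 1], [[0.1, 0, -14.6], [0, 0, 0], 1], [[0.1, 0, -14.6], [0, 0, 0], 1], [[0.1, 0, -14.6], [0, 0, 0], 1]]'

```text
t: 4.18
tool_pos: [0.5485, -0.2355, 0.0059]
eef_rot: [3.135, -0.205, 0.001]
force: [-1.6, 0.6, 5.6]
opening: 0.268
finger_force: 58.6
```

step_arm --rows '[[[0, 0, 5], [0, 0, 0], 1], [[0, 0, 10], [0, 0, 0], 1], [[0, 0, 16], [0, 0, 0], 1], [[0, 2, 20], [0, 0, 2], 1], [[-0.5, 6, 20], [0, 0, 5], 1], [[-1, 11, 20], [0, 0, 5], 1], [[-1.5, 16, 20], [0, 0, 5], 1], [[-2, 21, 20], [0, 0, 5], 1], [[-2.5, 26, 20], [0, 0, 5], 1], [[-3, 31, 20], [0, 0, 5], 1], [[-3, 36, 20], [0, 0, 5], 1], [[-3, 39.3, 20], [0, 0, 5], 1], [[-3, 39.3, 20], [0, 0, 5], 1], [[-3, 39.3, 20], [0, 0, 5], 1], [[-3, 39.3, 20], [0, 0, 5], 1]]'

```text
t: 6.05
tool_pos: [0.5182, 0.1566, 0.2052]
eef_rot: [3.141, -0.07, -0.0]
force: [-0.1, -0.1, -0.7]
opening: 0.263
finger_force: 59.1
```

```bash
python3 - <<'E'
from h import *
s=ctrl.sense();print(s["t"],s["tool_pos"],s["eef_rot"],s["opening"])
t=np.tan(np.radians(14))
O=np.array([.520,.16,0]);yaw=np.radians(87.6);X=np.array([np.cos(yaw),np.sin(yaw),0]);Y=np.array([-X[1],X[0],0])
outs=[]
for n in("scene","wrist"):
    q=cam(n); im=q["image"][:,:,::-1].copy()
    for y in(-30,30,-64,108):
        pts=proj(q,[O+X*x/1e3+Y*y/1e3+[0,0,(90-x*t+(20 if abs(y)>40 else 0))/1e3] for x in(-40,0,90)])
        for a in pts: cv2.circle(im,tuple(int(i) for i in a),2,(0,0,255),-1)
        cv2.polylines(im,[pts.astype(int)],False,(255,0,255),1)
    z=s["tool_pos"]+[0,0,.008]
    pts=proj(q,[z-.05*Y,z+.05*Y,z+.09*Y]);cv2.polylines(im,[pts.astype(int)],False,(0,255,0),1)
    outs.append(im[60:260,340:640] if n=="scene" else im)
    for r in ctrl.spot_point("chute",q): print(n,r["conf"],ray(q,r["at"],0).round(3))
    for r in ctrl.spot_point("tube_a",q): print(n,r["conf"],ray(q,r["at"],z[2]).round(3))
a=cv2.resize(outs[0],(450,300));b=cv2.resize(outs[1],(450,281))
cv2.imwrite("pics/p1.png",np.vstack([a,b]))
E
```

```text
6.05 [0.51819383 0.15661435 0.20523964] [ 3.14058138e+00 -7.03427693e-02 -4.59184365e-04] 0.263392903312823
scene 0.84 [0.519 0.157 0.   ]
scene 0.76 [ 0.805 -0.17   0.213]
scene 0.69 [ 0.892 -0.307  0.213]
scene 0.56 [ 0.712 -0.142  0.213]
wrist 0.85 [0.523 0.149 0.   ]
wrist 0.97 [0.518 0.156 0.213]
wrist 0.81 [0.564 0.046 0.213]
wrist 0.73 [0.508 0.062 0.213]
```

View pics/p1.png

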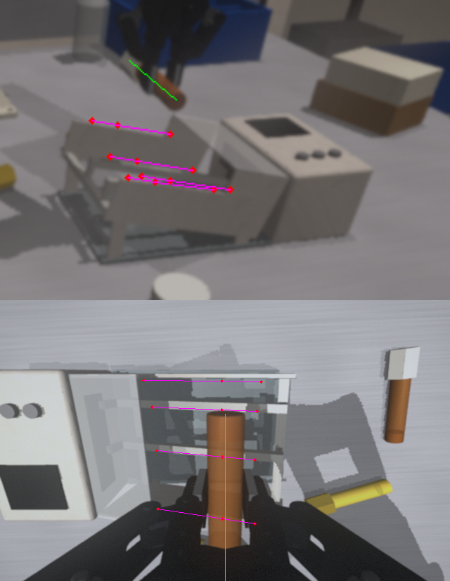

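The tube is held with its cap to the wide side (cap end under the gripper at (225,540)). The wrist view puts the chute about 3 mm further in +x, well inside the tolerance. Lowering now.

step_arm --rows '[[[0, -0.1, -4], [0, 0, 0], 1], [[0, -0.1, -8], [0, 0, 0], 1], [[0, -0.1, -9.7], [0, 0, 0], 1], [[0, -0.1, -10.4], [0, 0, 0], 1], [[0, -0.1, -10.8], [0, 0, 0], 1], [[0, -0.1, -10.8], [0, 0, 0], 1], [[0, -0.1, -10.8], [0, 0, 0], 1]]'

```text
t: 7.22
tool_pos: [0.5188, 0.1568, 0.0982]
eef_rot: [-3.14, 0.068, -0.002]
force: [-0.9, 0.1, -0.5]
opening: 0.267
finger_force: 59.1
```

step_arm --rows '[[[0, -0.1, -0.2], [0, 0, 0], 1], [[0, -0.1, -0.3], [0, 0, 0], 1], [[0, -0.1, -0.3], [0, 0, 0], 1]]'

```text
t: 7.6
tool_pos: [0.5184, 0.1557, 0.0945]
eef_rot: [-3.141, 0.068, -0.0]
force: [0.1, -0.2, 1.8]
opening: 0.265
finger_force: 59.2
```

Light contact (about 2 N), so the tube is on the rails. Releasing and lifting.

step_arm --rows '[[[0, 0, 0], [0, 0, 0], -1], [[0, 0, 0], [0, 0, 0], -1], [[0, 0, 0], [0, 0, 0], -1], [[0, 0, 0], [0, 0, 0], -1], [[0, 0, 0], [0, 0, 0], -1], [[0, 0, 0], [0, 0, 0], -1], [[0, 0, 3], [0, 0, 0], -1], [[0, 0, 7], [0, 0, 0], -1], [[0, 0, 11], [0, 0, 0], -1], [[0, 0, 11], [0, 0, 0], -1]]'

```text
t: 8.85
tool_pos: [0.5203, 0.1562, 0.2075]
eef_rot: [-3.139, 0.068, -0.01]
force: [-0.4, 0.6, -0.2]
opening: 0.998
finger_force: 0.0
```

```bash
python3 - <<'E'
from h import *
s=ctrl.sense();print(s["t"],s["tool_pos"],s["eef_rot"],s["opening"])
a=cam("wrist");b=cam("scene")
for r in ctrl.spot_point("tube_a",a): print(r["conf"],np.round(np.array(r["at"])*[400,640]),ray(a,r["at"],.014).round(3),ray(a,r["at"],.07).round(3))
A=cv2.resize(a["image"],(450,281));B=cv2.resize(b["image"][60:260,340:640],(450,300))
cv2.imwrite("pics/p2.png",np.vstack([A,B])[:,:,::-1])
E
```

```text
8.85 [0.52029112 0.1562046  0.20751735] [-3.13894909  0.06830808 -0.00978431] 0.9981073003550707
0.77 [345. 269.] [0.292 0.234 0.014] [0.342 0.221 0.07 ]
0.69 [162. 564.] [ 0.523 -0.112  0.014] [ 0.535 -0.068  0.07 ]
0.55 [279. 511.] [ 0.379 -0.073  0.014] [ 0.415 -0.035  0.07 ]
```

View pics/p2.png

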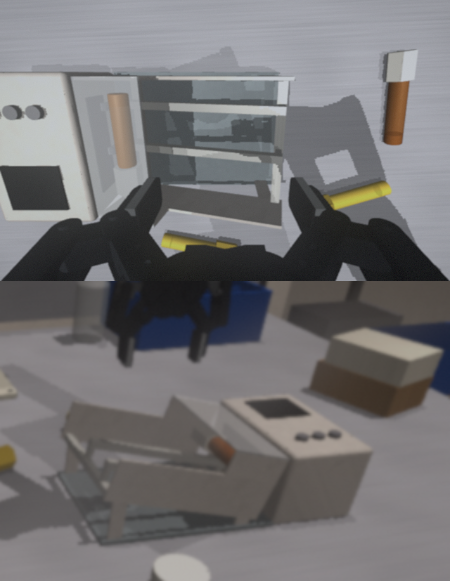

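The first tube lies under the hood, wrist view (120,130), with its cap on the wide side. Now the left tube: go above it, descend and grip.

step_arm --rows '[[[0, -5, 0], [0, 0, 0], -1], [[0.1, -10, 0], [0, 0, 2], -1], [[0.2, -15, 0], [0, 0, 4], -1], [[0.3, -20, -2], [0, 0, 6], -1], [[0.4, -25, -5], [0, 0, 7.7], -1], [[0.4, -26.6, -9], [0, 0, 7.7], -1], [[0.4, -26.6, -12], [0, 0, 7.7], -1], [[0.4, -26.6, -15], [0, 0, 7.7], -1], [[0.4, -26.6, -18], [0, 0, 7.7], -1], [[0.4, -26.6, -19.9], [0, 0, 7.7], -1], [[0.4, -26.6, -19.9], [0, 0, 7.7], -1], [[0.4, -26.6, -19.9], [0, 0, 7.7], -1], [[0.4, -26.6, -19.9], [0, 0, 7.7], 1], [[0.4, -26.6, -19.9], [0, 0, 7.7], 1], [[0.4, -26.6, -19.9], [0, 0, 7.7], 1], [[0.4, -26.6, -19.9], [0, 0, 7.7], 1], [[0.4, -26.6, -19.9], [0, 0, 7.7], 1], [[0.4, -26.6, -19.9], [0, 0, 7.7], 1], [[0.4, -26.6, -19.9], [0, 0, 7.7], 1]]'

```text
t: 11.38
tool_pos: [0.5225, -0.1105, 0.0059]
eef_rot: [3.138, 0.142, 0.001]
force: [-1.5, 0.3, 5.5]
opening: 0.268
finger_force: 58.5
```

step_arm --rows '[[[0, 0, 5], [0, 0, 0], 1], [[0, 0, 10], [0, 0, 0], 1], [[0, 0, 15], [0, 0, 0], 1], [[0, 0, 20], [0, 0, 10], 1], [[0, 1, 20], [0, 0, 20], 1], [[0, 3, 20], [0, 0, 30], 1], [[0, 5, 20], [0, 0, 40], 1], [[0, 7, 20], [0, 0, 50], 1], [[0, 9, 20], [0, 0, 60], 1], [[0, 11, 20], [0, 0, 70], 1], [[0, 13, 20], [0, 0, 80], 1], [[0, 15, 20], [0, 0, 90], 1], [[0, 17, 20], [0, 0, 100], 1], [[-0.1, 19, 20], [0, 0, 110], 1], [[-0.2, 21, 20], [0, 0, 120], 1], [[-0.2, 23, 20], [0, 0, 130], 1], [[-0.3, 25, 20], [0, 0, 140], 1], [[-0.3, 26.5, 20], [0, 0, 150], 1], [[-0.3, 26.5, 20], [0, 0, 160], 1], [[-0.3, 26.5, 20], [0, 0, 170], 1]]'

```text
t: 13.88
tool_pos: [0.5189, 0.1548, 0.2052]
eef_rot: [-0.121, -3.139, 0.0]
force: [-0.1, -0.1, -0.7]
opening: 0.268
finger_force: 59.3
```

step_arm --rows '[[[0, 0, 0], [0, 0, 2.4], 1], [[0, 0, 0], [0, 0, 2.4], 1], [[0, 0, 0], [0, 0, 2.4], 1]]'

```text
t: 14.25
tool_pos: [0.5191, 0.1546, 0.2053]
eef_rot: [-0.067, -3.141, 0.0]
force: [0.7, 0.2, -0.6]
opening: 0.265
finger_force: 59.3
```

```bash
python3 - <<'E'
from h import *
s=ctrl.sense();print(s["t"],s["tool_pos"],s["eef_rot"],s["opening"],s["qpos"])
a=cam("wrist");b=cam("scene")
for r in ctrl.spot_point("tube_a",a): print(r["conf"],np.round(np.array(r["at"])*[400,640]),ray(a,r["at"],s["tool_pos"][2]+.008).round(3))
A=cv2.resize(a["image"],(450,281));B=cv2.resize(b["image"][60:260,340:640],(450,300))
cv2.imwrite("pics/p3.png",np.vstack([A,B])[:,:,::-1])
E
```

```text
14.25 [0.51911392 0.15456197 0.205273  ] [-6.71870996e-02 -3.14070994e+00  7.66421242e-05] 0.265000089532672 [ 2.67411597e-01  3.35194792e-01  1.83596556e+00 -2.79797813e-08
  9.70603551e-01 -1.26060658e+00]
0.82 [263. 323.] [0.519 0.156 0.213]
0.76 [46. 87.] [0.419 0.067 0.213]
```

View pics/p3.png

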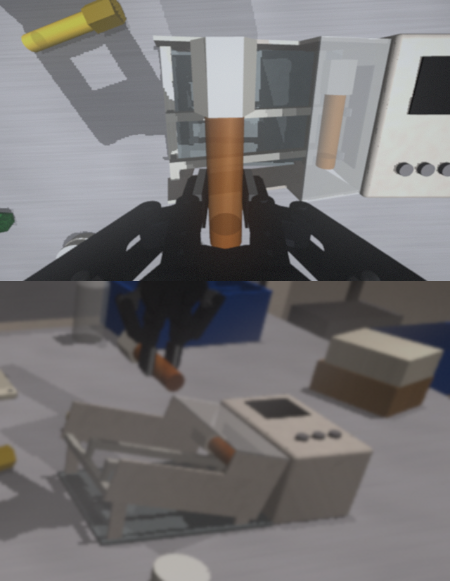

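The second tube is held with its cap at the wide side (225,75), and the first tube is still under the hood at (335,115). Lowering.

step_arm --rows '[[[0, 0, -4], [0, 0, 0], 1], [[0, 0, -8], [0, 0, 0], 1], [[0, 0, -9.8], [0, 0, 0], 1], [[0, 0, -10.5], [0, 0, 0], 1], [[0, 0, -10.8], [0, 0, 0], 1], [[0, 0, -11], [0, 0, 0], 1], [[0, 0, -11], [0, 0, 0], 1], [[0, 0, -11], [0, 0, 0], 1]]'

```text
t: 15.4
tool_pos: [0.5196, 0.1547, 0.0959]
eef_rot: [0.066, 3.14, 0.0]
force: [0.3, 0.9, -0.7]
opening: 0.265
finger_force: 59.4
```

step_arm --rows '[[[0, 0, -0.1], [0, 0, 0], 1], [[0, 0, -0.1], [0, 0, 0], 1], [[0, 0, -0.1], [0, 0, 0], -1], [[0, 0, -0.1], [0, 0, 0], -1], [[0, 0, -0.1], [0, 0, 0], -1], [[0, 0, -0.1], [0, 0, 0], -1], [[0, 0, -0.1], [0, 0, 0], -1], [[0, 0, -0.1], [0, 0, 0], -1], [[0, 0, 3], [0, 0, 0], -1], [[0, 0, 7], [0, 0, 0], -1], [[0, 0, 11], [0, 0, 0], -1], [[0, 0, 12], [0, 0, 0], -1], [[0, 0, 12], [0, 0, 0], -1], [[0, 0, 12], [0, 0, 0], -1], [[0, 0, 12], [0, 0, 0], -1], [[0, 0, 12], [0, 0, 0], -1]]'

```text
t: 17.4
tool_pos: [0.5189, 0.1545, 0.2145]
eef_rot: [-0.066, -3.139, 0.001]
force: [-0.6, 0.5, -0.7]
opening: 0.997
finger_force: 0.0
```

```bash
python3 - <<'E'
from h import *
from cell import ctrl
s=ctrl.sense();print(s["t"],s["tool_pos"],s["force"])
a=cam("wrist");b=cam("scene")
O=np.array([.521,.157,0]);yaw=np.radians(87.6);X=np.array([np.cos(yaw),np.sin(yaw),0]);Y=np.array([-X[1],X[0],0]);t=np.tan(np.radians(14))
def to(p,at):
    z=.07
    for _ in range(8):
        P=ray(p,at,z)-O; z=.103-(P@X)*t
    return np.round([P@X,P@Y,z],3)
im=a["image"].astype(int)
for n,p in(("w",a),("s",b)):
    for r in ctrl.spot_point("tube_a",p): print(n,round(r["conf"],2),np.round(np.array(r["at"])*[400,640]),to(p,r["at"]))
A=a["image"][:,:,::-1].copy()
for x in (139,114):
    P=[O+X*x/1e3+Y*y/1e3+[0,0,.103-x/1e3*t] for y in(-.048*1e3,.052*1e3,.092*1e3)]
    cv2.polylines(A,[proj(a,P).astype(int)],False,(0,255,0),1)
A=A[0:300,220:640]
B=b["image"][60:260,340:640,::-1]
cv2.imwrite("pics/p4.png",np.vstack([cv2.resize(A,(450,321)),cv2.resize(B,(400,267),interpolation=cv2.INTER_CUBIC)[:, :].copy() if 0 else cv2.resize(B,(450,279))]))
E
```

```text
17.4 [0.51887763 0.15451239 0.21445926] [-0.61332612  0.4795883  -0.72074294]
w 0.8 [47. 93.] [-0.148  0.111  0.14 ]
w 0.65 [185. 440.] [0.11  0.003 0.076]
s 0.94 [181. 317.] [-0.272 -0.122  0.171]
s 0.9 [296. 192.] [-0.446 -0.395  0.214]
s 0.85 [175. 482.] [0.109 0.004 0.076]
s 0.52 [180. 495.] [ 0.13  -0.013  0.071]
```

View pics/p4.png

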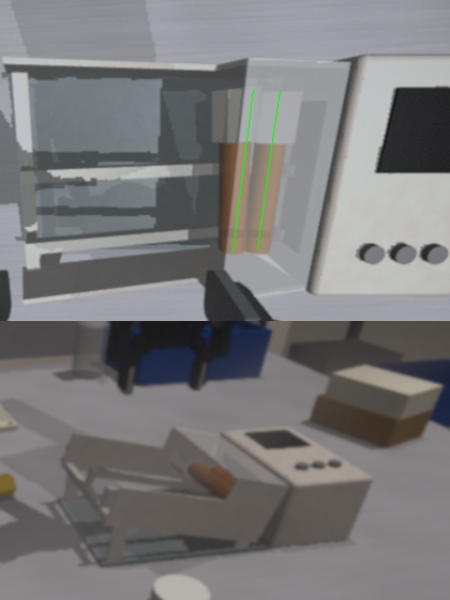

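Both tubes lie side by side under the hood, glass at about (232,200) and (268,200), caps at the wide side, with origins near x 0.11 and 0.135. The rear tube is skewed by about 5°, within the limit. I'll let it settle briefly, check that nothing moves, then hand in.

step_arm --rows '[[[0, 0, 1], [0, 0, 0], -1], [[0, 0, 2], [0, 0, 0], -1], [[0, 0, 2], [0, 0, 0], -1], [[0, 0, 2], [0, 0, 0], -1], [[0, 0, 2], [0, 0, 0], -1], [[0, 0, 2], [0, 0, 0], -1], [[0, 0, 2], [0, 0, 0], -1], [[0, 0, 2], [0, 0, 0], -1]]'

```text
t: 18.6
tool_pos: [0.5192, 0.1546, 0.2352]
eef_rot: [-0.066, -3.141, 0.0]
force: [-0.1, 1.1, -0.2]
opening: 0.998
finger_force: 0.0
```

```bash
python3 - <<'E'
from h import *
a=cam("scene")["image"].astype(float)
for _ in range(8): b=cam("scene")["image"].astype(float)
d=np.abs(cv2.GaussianBlur(a,(5,5),0)-cv2.GaussianBlur(b,(5,5),0)).max(2)
print("tube area",d[155:200,460:520].max(),"background",d[300:,400:].max())
if d[155:200,460:520].max()<20: print(ctrl.job_done())
E
```

```text
tube area 0.73046875 background 0.78125
the job is handed in; nothing more can be done
None
```

I handed the job in at about 19 s: both long tubes lie at rest under the hood at the bottom of the chute with their caps on the wide side, and I never reached for the short tube; no verdict came back.

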